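Fresh battery pack into the counter scale's bay, held in its corner

ROBOT

A 6-joint arm with a two-finger parallel gripper is mounted at the origin on the work surface. World frame = base frame: x ahead of the robot, y to its left, z up, the work surface at z = 0. Lengths are in m, angles in rad, forces in N, time in s.
With the tool pointing down it reaches from about 0.325 to 0.9 m from the base axis. Payload 6.1 kg.
Tool frame: the origin (TCP) lies midway between the tips of the shut fingers; the grasp point (between the pads) lies 19 mm behind it; z points along the fingers, y is the line along which they close (so a half turn about z gives the same grasp; the last joint's range is limited). The gripper opens to 85 mm and grips with 20 to 120 N. Pads are 22 mm wide; open, the fingers measure 114 mm over their backs; the gripper's body (76 mm by 85 mm) begins 54 mm behind the grasp point. The pads swing forward as they close: fully open they stand 13 mm farther back than shut.
Start: joints at [0.976, 0.22, 1.526, -0, 1.395, -0.126], TCP at [0.282, 0.558, 0.231] pointing down, gripper open.
Joint ranges: [-2.98, 2.98], [-0.91, 2.08], [0.09, 2.57], [-1.24, 4.39], [0.2, 2.65], [-2.68, 2.68]. Speed limits (rad/s): [2.57, 2.57, 3.01, 3.14, 3.14, 3.14].

INTERFACE

Orientations are given as [roll, pitch, yaw] about the fixed x, y, z axes, in that order (R = Rz(yaw) Ry(pitch) Rx(roll)).
In Python, from plant import movep, move_l, set_joints, gripper_to, hold, inverse_kinematics, observe, get_image, get_calibration, Unreachable, job_done gives the robot as it stands. Calls block until the motion is done:
- movep(position, orientation): joint-space move of the TCP to a pose.
- move_l(position, feed=0.15, rotation=None, max_force=None): straight line of the TCP; rotation=None keeps the orientation; feed is the mean speed in m/s. With max_force (N) it stops when the force on the tool has changed by that much, and returns True; else False.
- set_joints(angles): joint-space move.
- gripper_to(opening, f_grip=None): finger opening in m; f_grip is the grip in N (None keeps the last); returns when the fingers have stopped.
- hold(seconds).
- inverse_kinematics(position, orientation): joint angles nearest the present ones, or None.
- observe(): the state.
- get_image(name): name is "scene" or "top" or "wrist"; returns (picture, depth): 400x640x3 uint8, red, green, blue; 400x640 float32, m along the optical axis (not along the pixel's ray), 0 where there is no reading.
- get_calibration(name): a dict with "intrinsics" (3x3 intrinsics, pixels), "world_from_camera" (4x4, takes a point from camera to world coordinates). Camera axes: x right, y down, z forward; pixel columns grow to the right and rows downward; lengths in m; the calibration is good to about 2 mm. A picture is of the moment at which its call begins: read the wrist's pose just before it. get_calibration takes no time and is no camera call; for the wrist camera it gives the pose at the moment of the call.
A pose or a line that the arm cannot do raises Unreachable and nothing moves.
- job_done(): hands the job in; it is judged then, once.
The state is a dict: "time_s": time; "q": joint angles; "joint_velocities": joint speeds; "joint_torque": joint torques, N m; "eef_pos": TCP position; "tcp_rot": TCP orientation; "ft_force": force on the tool from outside, world axes, zero at the start; "torque": the same for the moment, N m; "opening": finger opening in m; "grasp_force": force on a finger pad.
Only numpy, scipy, OpenCV 4.12 (cv2) and the standard library are available. Lean on these libraries where they do the work, as an engineer would, in place of code of your own. Each camera call takes 0.05 s, during which the arm holds its last target. There are 200 camera calls.

TASK

The counter scale is open for a battery change: pull the charged pack, the one in the charger with the green lamp, up out of its charger and stand it on the floor of the scale's battery bay with its brass contacts towards the sprung copper terminals. Push it squarely home into the corner, against the yellow terminal stop and the yellow side stop at once, firmly but without forcing them, and finish while still holding it pressed against both stops (do not let go), so that I can screw the strap over it. Leave the other pack and everything else on the counter where it is.

Things in the scene. Friction and masses are not known exactly. Their poses are not given: they have to be found in the camera images.
- scale: counter scale, pan off, fixed, dark blue, 330 x 310 mm. Origin: centre of its underside, on the counter. Console (95 mm high) at x below -70 mm; open compartment beyond it, floor at z 14, rims at z 48 mm; load cell at y -17 to 17, top z 44; circuit board at -y. Battery bay: the bare pale grey floor at x 10 to 125, y 33 to 118 mm; the space from there to the load cell and console is bare too
- bay_corner (a point): point on the bay's floor where the faces of the two stops meet, at (125, 118, 14) mm in the scale's frame; same axes as the scale. The free bay lies to its -x and -y
- bay_home (a point): point on the face of the terminal stop, at (125, 99, 32) mm in the scale's frame: pack_contacts must come here when the pack is home
- end_stop: yellow terminal stop, fixed in the scale (origin and axes are the scale's): plate facing -x of the scale, face at x = 125 mm, y 64 to 120 mm, top 46 mm above the bay floor, smooth plastic. It would crack at about 60 N
- side_stop: yellow side stop, fixed in the scale (origin and axes are the scale's): rib facing -y of the scale, face at y = 118 mm, x 48 to 118 mm, top 26 mm above the bay floor, smooth plastic. It would crack at about 60 N
- terminals (a joint): two sprung copper terminal blades that stand 3 mm proud of the terminal stop's face at 13 to 23 mm above the bay floor; travel in m, 0 = untouched, 0.003 = pressed flush with the stop. Spring: 1 N to start, about 3.4 N when flush; they push the pack back if it is let go
- pack_charged: the charged battery pack: dark block 70 (x) x 38 (y) x 68 (z) mm, 0.26 kg, blue band near the top, upright in the green-lamp charger. Origin: centre of its underside. Brass contacts on its +x end (copper mark on top at that end), detent groove low in its -x end. Grip it across the 38 mm (its y) near the top: the upper 44 mm stand out of the charger
- pack_contacts (a point): centre of the brass contacts on the pack's +x end face, 18 mm above its underside, in the middle of its width; same axes as the pack
- charger_green: desk charger with the green lamp, screwed down, grey, 122 x 76 x 34 mm. Its cup (floor 10, rim 34 mm above the counter) holds the pack with 1 mm of play, at the same x, y and axes as this origin; lamp bar on the deck 57 mm to -x. A sprung roller holds the pack by its groove: pulling it free takes about 10 to 15 N straight up over the first 12 mm
- charger_red: the same charger with a red lamp (it and the green one may stand in either place)
- pack_charging: an identical pack, in the charger with the red lamp; must stay there
- old_battery: the old grey lead battery with a red band, standing, 70 x 47 x 105 mm; bystander. Origin: centre of its underside
- strap: U-shaped steel battery strap, 18 x 78 x 36 mm; bystander. Origin: centre of its underside
- screwdriver: screwdriver lying on the counter along its x; bystander
- tea_mug: white mug, 80 mm across, 95 mm high; bystander. Origin: centre of its underside
- pan: the scale's steel pan, 230 x 310 mm, lying upside down with the black spider on it, 40 mm high; bystander. Origin: centre of its underside
- gift_carton: small red and gold carton, 110 x 75 x 50 mm; bystander. Origin: centre of its underside

How it is judged:
By the outcome, as a careful person would: the job done as asked, in the order asked, and still so for the second after the job is handed in, while the arm keeps its last pose, push and grip.
It also fails if it takes over 54 s, if anything falls off the work surface, if the arm or the gripper's body presses on something with over 40 N, if the wrist force passes 120 N, or if a joint passes its speed limit or range.

## Working session

There is one attempt and no reset: what is moved stays moved. The work goes in short steps, each a Python script; the robot and the scene stay as the last script left them, time stands still between calls to the robot, and variables do not carry over. Pictures are saved under pics/ and viewed, at most 10 in all, crops included, and the job is handed in when it is done.

```bash
mkdir -p pics; ls; python3 - <<'E'
from plant import *
import cv2,numpy as np
for n in ("top","scene"):
    im,d=get_image(n); c=get_calibration(n)
    np.savez(f"pics/{n}.npz",im=im,d=d,K=c["intrinsics"],T=c["world_from_camera"])
    cv2.imwrite(f"pics/{n}.png",im[:,:,::-1]); print(n,c)
print(observe())
E
```

```text
pics
top {'intrinsics': array([[437.90981555,   0.        , 326.90372184],
       [  0.        , 437.90981555, 198.00850791],
       [  0.        ,   0.        ,   1.        ]]), 'world_from_camera': array([[ 0.00670603, -0.9834225 ,  0.18120492,  0.27111152],
       [-0.99996451, -0.00567079,  0.00623058, -0.0120662 ],
       [-0.00509971, -0.18124027, -0.98342562,  1.5717204 ],
       [ 0.        ,  0.        ,  0.        ,  1.        ]])}
scene {'intrinsics': array([[425.95343534,   0.        , 326.56626472],
       [  0.        , 425.95343534, 191.1577074 ],
       [  0.        ,   0.        ,   1.        ]]), 'world_from_camera': array([[ 0.27889993,  0.64308863, -0.71319832,  1.51451898],
       [ 0.96014026, -0.17235842,  0.22005284, -0.29725954],
       [ 0.01858774, -0.74614314, -0.66552604,  0.93996021],
       [ 0.        ,  0.        ,  0.        ,  1.        ]])}
{'time_s': 0.1, 'q': array([ 9.75873093e-01,  2.21171353e-01,  1.52749412e+00, -1.21609211e-05,
        1.39468551e+00, -1.26079319e-01]), 'joint_velocities': array([ 1.08669930e-04, -8.57603307e-04, -1.42671725e-03, -1.52163573e-03,
        3.55942546e-06,  3.96672683e-04]), 'joint_torque': array([ 1.06321386e-03, -4.98243177e+01, -3.90547657e+01, -2.58019591e-04,
        5.66137751e-03, -1.37497501e-06]), 'eef_pos': array([0.28210004, 0.55710867, 0.23029507]), 'tcp_rot': array([-3.13984678e+00, -2.09227666e-04,  2.67275070e+00]), 'ft_force': array([-0.00088614, -0.38285199, -0.7877459 ]), 'torque': array([-0.02673409,  0.03934812,  0.03327244]), 'grasp_force': 0.0, 'opening': 0.0857494390136755}
```

View pics/top.png

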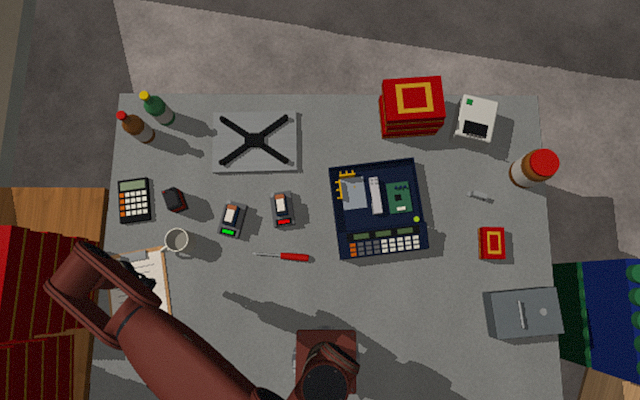

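View pics/scene.png

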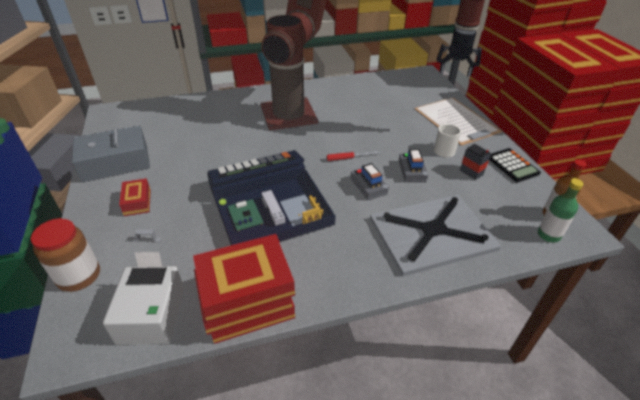

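The top view shows the green lamp at about (229,232) with its pack at (232,213), the red-lamp charger at (281,208), and the bay's pale floor at about (352,190) with yellow stops along its top and left edges. In the scene view the green-lamp pack is at (413,155) and the bay at (300,208). I'll go closer with the wrist camera, using two places over each.

```bash
cat > h.py <<'E'
from plant import *
import cv2,numpy as np
def load(n):
    f=np.load(f"pics/{n}.npz"); return f["im"],f["d"],f["K"],f["T"]
def snap(n,cam="wrist"):
    c=get_calibration(cam); im,d=get_image(cam)
    np.savez(f"pics/{n}.npz",im=im,d=d,K=c["intrinsics"],T=c["world_from_camera"])
    cv2.imwrite(f"pics/{n}.png",im[:,:,::-1])
def ray(uv,K,T):
    v=T[:3,:3]@np.linalg.solve(K,[uv[0],uv[1],1.]); return T[:3,3],v
def onz(uv,z,K,T):
    o,v=ray(uv,K,T); return o+v*(z-o[2])/v[2]
def tri(obs):
    A=np.zeros((3,3));b=np.zeros(3)
    for uv,K,T in obs:
        o,v=ray(uv,K,T); v=v/np.linalg.norm(v); P=np.eye(3)-np.outer(v,v); A+=P;b+=P@o
    return np.linalg.solve(A,b)
E
python3 - <<'E'
from h import *
im,d,K,T=load("top")
for n,uv,z in (("pack",(232,213),.078),("lamp",(229,232),.036),("redpack",(281,205),.078),("bay",(352,193),.014)):
    print(n,onz(uv,z,K,T))
p=onz((232,213),.078,K,T)
b=onz((352,193),.014,K,T)
c=get_calibration("wrist");R=c["world_from_camera"];o=observe();print(R,o["eef_pos"])
down=[np.pi,0,np.pi] 
for i,(q,dx) in enumerate(((p,-.0),(p,-.09),(b,-.09),(b,0))):
    try:
        movep([q[0]+dx,q[1],.34],down); 
        hold(.3); snap(f"w{i}"); print(i,observe()["time_s"],observe()["eef_pos"],observe()["q"])
    except Unreachable as e: print(i,e)
W=np.vstack([np.hstack([load(f"w{a}")[0] for a in r]) for r in ((0,1),(2,3))])
cv2.imwrite("pics/w.png",cv2.resize(W[:,:,::-1],(800,500),interpolation=cv2.INTER_AREA))
print(get_calibration("wrist"))
E
```

```text
pack [0.49185455 0.32452015 0.078     ]
lamp [0.43044036 0.34144484 0.036     ]
redpack [0.52082799 0.15606848 0.078     ]
bay [ 0.57711424 -0.09301407  0.014     ]
[[ 0.45201447  0.84594423  0.28295103  0.20769611]
 [ 0.89200394 -0.4274416  -0.1470464   0.59308393]
 [-0.00344801  0.31886054 -0.94779537  0.37338263]
 [ 0.          0.          0.          1.        ]] [0.28210004 0.55710867 0.23029507]
0 1.7083 [0.49146511 0.32503115 0.33976247] [ 4.50505250e-01  8.74409154e-02  1.47434882e+00  2.37835972e-05
  1.58021947e+00 -1.12121839e+00]
1 2.5083 [0.40243777 0.32435593 0.33966136] [ 5.25730587e-01 -9.01666428e-02  1.65195940e+00 -2.18848325e-05
  1.58045656e+00 -1.04429130e+00]
2 4.425 [ 0.48723476 -0.09250421  0.34003289] [-3.46813300e-01 -1.43239610e-01  1.69971589e+00  4.72659213e-05
  1.58502841e+00 -1.91857075e+00]
3 5.225 [ 0.57669541 -0.09308016  0.3406029 ] [-2.94975919e-01  7.38127850e-02  1.48726815e+00 -1.46719485e-05
  1.57958205e+00 -1.86550562e+00]
{'intrinsics': array([[317.69435261,   0.        , 320.48150837],
       [  0.        , 317.69435261, 198.8183143 ],
       [  0.        ,   0.        ,   1.        ]]), 'world_from_camera': array([[ 5.29997474e-04,  9.47710079e-01,  3.19132145e-01,
         4.93197982e-01],
       [ 9.99997869e-01,  1.34506553e-04, -2.06017968e-03,
        -9.43140345e-02],
       [-1.99537841e-03,  3.19132557e-01, -9.47707988e-01,
         4.83602329e-01],
       [ 0.00000000e+00,  0.00000000e+00,  0.00000000e+00,
         1.00000000e+00]])}
```

View pics/w.png

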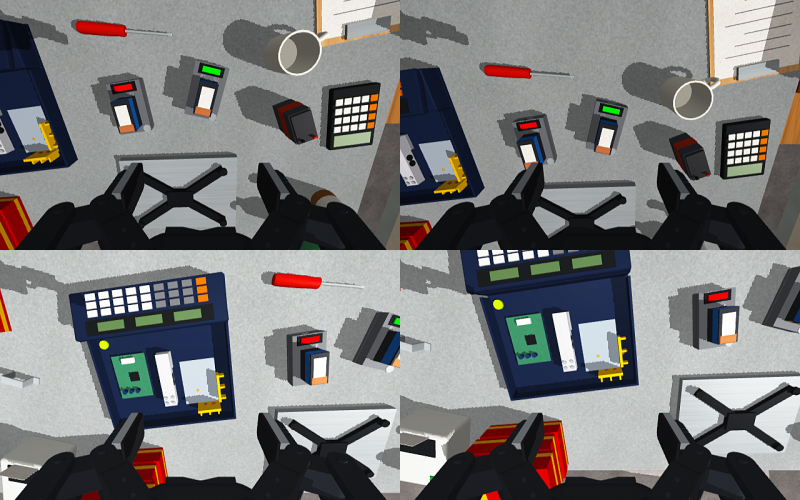

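In the 2x2 mosaic, the green-lamp pack is at (203,95) in tile w0 and (606,128) in w1, with its copper mark away from the robot. The bay with its yellow L is at (205,385) in w2 and (608,355) in w3. I'll zoom in on these next.

```bash
python3 - <<'E'
from h import *
def crop(n,u,v,w=100,h=75,s=4):
    im=load(n)[0][v:v+h,u:u+w,::-1]; return cv2.resize(im,None,fx=s,fy=s,interpolation=cv2.INTER_NEAREST)
W=np.vstack([np.hstack([crop("w0",270,90),crop("w1",275,150)]),np.hstack([crop("w2",270,170),crop("w3",280,130)])])
cv2.imwrite("pics/z.png",W)
E
```

```text
(no output)
```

View pics/z.png

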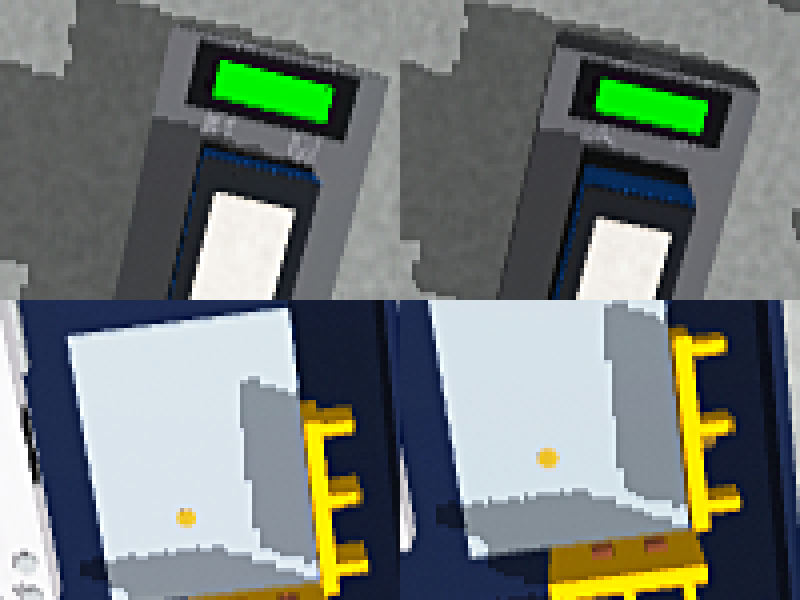

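Zoomed, the label and green lamp are sharp in the top tiles. The pale floor quad is sharp in the bottom tiles, with its home corner at about (352,187) in w3 and the yellow stops along it. Next I'll measure by masks projected onto planes and triangulated across the two views.

```bash
cat > meas.py <<'E'
from h import *
def rect(mask,seed,K,T,z):
    n,L,st,ct=cv2.connectedComponentsWithStats(mask.astype(np.uint8))
    i=min((k for k in range(1,n) if st[k,4]>=40),key=lambda k:np.hypot(*(ct[k]-seed)))
    cs,_=cv2.findContours((L==i).astype(np.uint8),cv2.RETR_EXTERNAL,cv2.CHAIN_APPROX_NONE)
    h=cv2.convexHull(max(cs,key=len)).reshape(-1,2)
    P=np.array([onz(p,z,K,T)[:2] for p in h.astype(float)])*1000
    r=cv2.minAreaRect(P.astype(np.float32)); B=cv2.boxPoints(r)
    uv=[K@(np.linalg.inv(T)@[*b/1000,z,1])[:3] for b in B]; uv=np.array([u[:2]/u[2] for u in uv])
    o=np.lexsort((B[:,1],B[:,0])); 
    return r,B,uv,ct[i]
def hsv(im): return cv2.cvtColor(im,cv2.COLOR_RGB2HSV).astype(int)
if __name__=="__main__":
    def run(names,seeds,maskf,z):
        out=[]
        for n,s in zip(names,seeds):
            im,d,K,T=load(n); r,B,uv,c=rect(maskf(hsv(im)),s,K,T,z); out.append((c,K,T,uv,B))
            print(n,"c",np.round(r[0],1),"size",np.round(r[1],1),"ang",round(r[2],2),"px",c.round(1)); print("  ",B.round(1).tolist())
        print("  tri centroid",tri([o[:3] for o in out]).round(4))
        a,b=out
        for k in range(4):
            j=np.argmin(np.linalg.norm(b[4]-a[4][k],axis=1)); print("  tri corner",tri([(a[3][k],a[1],a[2]),(b[3][j],b[1],b[2])]).round(4))
    print("label"); run(("w0","w1"),((328,155),(328,217)),lambda h:(h[...,1]<40)&(h[...,2]>200),.078)
    print("lamp"); run(("w0","w1"),((338,112),(337,176)),lambda h:(h[...,0]>50)&(h[...,0]<70)&(h[...,1]>150)&(h[...,2]>150),.035)
    print("copper"); run(("w0","w1"),((322,175),(320,240)),lambda h:(h[...,0]<20)&(h[...,1]>70)&(h[...,2]>120),.078)
    print("floor"); run(("w2","w3"),((320,205),(330,165)),lambda h:(h[...,1]<60)&(h[...,2]>115),.014)
E
python3 meas.py
```

```text
label
w0 c [485.9 334.3] size [25.8 42.6] ang 77.17 px [329.3 155.9]
   [[462.29998779296875, 326.3999938964844], [503.8999938964844, 317.0], [509.6000061035156, 342.1000061035156], [468.0, 351.6000061035156]]
w1 c [486.  334.3] size [25.9 42.5] ang 76.94 px [329.4 220. ]
   [[462.3999938964844, 326.6000061035156], [503.79998779296875, 316.8999938964844], [509.70001220703125, 342.1000061035156], [468.29998779296875, 351.70001220703125]]
  tri centroid [0.4853 0.3344 0.0789]
  tri corner [0.4622 0.3265 0.0786]
  tri corner [0.5039 0.317  0.0779]
  tri corner [0.5095 0.3421 0.0784]
  tri corner [0.4678 0.3516 0.0791]
lamp
w0 c [434.2 346.5] size [39.5 12.4] ang 77.29 px [337.7 112.6]
   [[423.79998779296875, 328.6000061035156], [435.8999938964844, 325.8999938964844], [444.6000061035156, 364.3999938964844], [432.5, 367.1000061035156]]
w1 c [434.8 346.7] size [39.3 12.6] ang 77.07 px [337.3 176.2]
   [[424.20001220703125, 328.8999938964844], [436.5, 326.1000061035156], [445.29998779296875, 364.5], [433.0, 367.29998779296875]]
  tri centroid [0.434  0.3464 0.0376]
  tri corner [0.4237 0.3
[... 651 characters left out ...]
 0.0792]
  tri corner [0.5259 0.3409 0.0809]
  tri corner [0.5101 0.3449 0.081 ]
floor
w2 c [580.6 -96.9] size [115.9  85.1] ang 7.74 px [318.6 208.4]
   [[517.4000244140625, -62.5], [528.9000244140625, -146.8000030517578], [643.7000122070312, -131.1999969482422], [632.2999877929688, -46.900001525878906]]
w3 c [580.5 -97. ] size [115.8  85.1] ang 7.57 px [319.1 151.4]
   [[517.5, -62.400001525878906], [528.7000122070312, -146.8000030517578], [643.5, -131.5], [632.2999877929688, -47.20000076293945]]
  tri centroid [ 0.5767 -0.0973  0.0157]
  tri corner [ 0.5176 -0.0624  0.0134]
  tri corner [ 0.5287 -0.1467  0.0147]
  tri corner [ 0.6432 -0.1313  0.015 ]
  tri corner [ 0.6325 -0.047   0.0135]
```

The sizes match the text: floor 115.9 x 85.1 mm at z about 14, pack top at z about 78.5. The pack centre comes from the lamp and from the copper mark and agrees within 1 mm. Next is grasp and lift.

```bash
cat >> h.py <<'E'
PACK=np.array([.4895,.3336]); PY=-.225; CORNER=np.array([.6323,-.047]); SY=.1335
def st(m):
    o=observe(); print(m,"t%.2f"%o["time_s"],o["eef_pos"].round(4),"rpy",o["tcp_rot"].round(4),"F",o["ft_force"].round(1),"M",o["torque"].round(2),"op %.4f g %.0f"%(o["opening"],o["grasp_force"]))
E
python3 - <<'E'
from h import *
rot=[np.pi,0,np.pi+PY]
movep([*PACK,.15],rot); st("above")
print(move_l([*PACK,.047],feed=.08,max_force=12)); st("down")
gripper_to(.034,f_grip=80); st("grip")
move_l([*PACK,.075],feed=.03); st("up1")
move_l([*PACK,.20],feed=.15); hold(.2); st("up2"); snap("l0"); snap("l1","scene")
l0=load("l0")[0]; l1=cv2.resize(load("l1")[0][100:200,330:490],(640,400))
cv2.imwrite("pics/l.png",cv2.resize(np.hstack([l0,l1])[:,:,::-1],(800,250),interpolation=cv2.INTER_AREA))
E
```

```text
above t6.96 [0.4904 0.3331 0.1506] rpy [3.1411e+00 1.1000e-03 2.9158e+00] F [ 0.9 -0.7 -0.5] M [ 0.    0.01 -0.01] op 0.0855 g 0
False
down t8.40 [0.49   0.3339 0.0477] rpy [3.1407e+00 1.0000e-03 2.9166e+00] F [-0.2 -0.4  0.3] M [-0.04 -0.02 -0.05] op 0.0853 g 0
grip t8.90 [0.4899 0.334  0.0476] rpy [3.1407e+00 7.0000e-04 2.9166e+00] F [0.5 0.6 2.9] M [ 0.08  0.1  -0.03] op 0.0367 g 80
up1 t9.98 [0.4892 0.3333 0.0748] rpy [-3.1410e+00 -4.0000e-04  2.9166e+00] F [ 0.8  0.4 -3.2] M [-0.02  0.02  0.  ] op 0.0370 g 84
up2 t11.17 [0.4889 0.3333 0.1986] rpy [-3.1401e+00 -1.8000e-03  2.9166e+00] F [ 0.7 -0.6 -2.9] M [-0.01  0.04  0.01] op 0.0367 g 84
```

View pics/l.png

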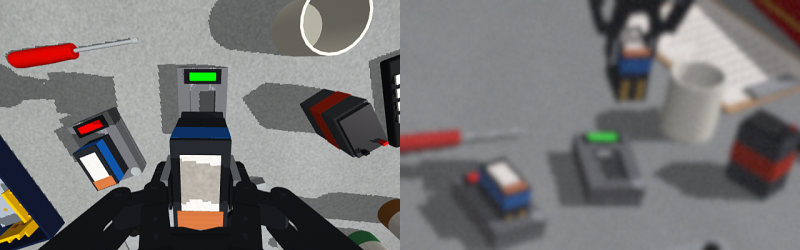

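The picture shows the pack held upright between the fingers (200,175). The green charger's cup is empty (602,165) and the red-lamp pack is undisturbed (500,180). I'll carry it over and set it down clear of the stops.

```bash
cat >> h.py <<'E'
c,s=np.cos(SY),np.sin(SY); RS=np.array([[c,-s],[s,c]])
def S(x,y): return CORNER+RS@np.array([x,y])   # pack centre/TCP relative to corner, scale axes
def sf():
    o=observe(); return (RS.T@o["ft_force"][:2]).round(1),o["ft_force"][2].round(1),((RS.T@(o["eef_pos"][:2]-CORNER))*1000).round(1)
E
python3 - <<'E'
from h import *
movep([*S(-.050,-.031),.19],[np.pi,0,np.pi+SY]); st("over")
move_l([*S(-.050,-.031),.062],feed=.12); hold(.2); st("low")
print(move_l([*S(-.050,-.031),.046],feed=.015,max_force=4)); st("floor"); hold(.2); st("floor"); print(sf())
snap("b0"); cv2.imwrite("pics/b0v.png",load("b0")[0][:,:,::-1])
E
```

```text
over t12.85 [ 0.587  -0.0834  0.19  ] rpy [ 3.1412e+00  1.0000e-04 -3.0074e+00] F [-0.2 -0.6 -2.9] M [-0.05  0.03  0.01] op 0.0369 g 84
low t14.27 [ 0.5875 -0.0845  0.0629] rpy [-3.1410e+00  1.4000e-03 -3.0081e+00] F [ 0.4  0.4 -2.6] M [-0.01 -0.01 -0.02] op 0.0369 g 84
True
floor t14.98 [ 0.5868 -0.0843  0.0516] rpy [ 3.1414e+00 -4.0000e-04 -3.0080e+00] F [-1.  -0.1  4.9] M [-0.05  0.12 -0.05] op 0.0367 g 84
floor t15.18 [ 0.5867 -0.0843  0.0516] rpy [ 3.1414e+00 -4.0000e-04 -3.0081e+00] F [-0.1  0.7  5.6] M [-0.1   0.1   0.03] op 0.0369 g 84
(array([-0. ,  0.7]), np.float64(5.6), array([-50.1, -30.9]))
```

View pics/b0v.png

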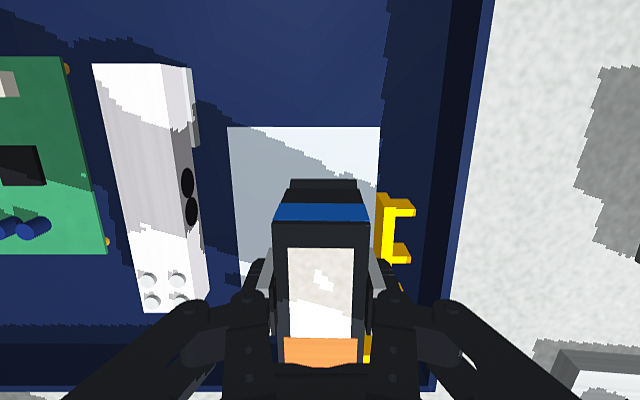

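The pack touched the floor at z 51.6 mm, where 51.7 was expected. It stands square to the bay at (320,270), still clear of the yellow stops at (395,230). Next I'll push it against both.

```bash
python3 - <<'E'
from h import *
z=.0513
print(move_l([*S(-.050,-.023),z],feed=.03)); print(sf())
print(move_l([*S(-.050,-.012),z],feed=.01,max_force=10)); st("side"); hold(.2); print(sf())
_,_,p=sf()
move_l([*S(-.042,p[1]/1000),z],feed=.03); print(sf())
print(move_l([*S(-.026,p[1]/1000),z],feed=.01,max_force=18)); st("end"); hold(.3); print(sf()); st("end")
E
```

```text
False
(array([0.2, 1.5]), np.float64(3.9), array([-49.6, -22.5]))
True
side t16.31 [ 0.5855 -0.0719  0.0516] rpy [-3.1399e+00 -2.2000e-03 -3.0077e+00] F [-1.4 -0.7  2.2] M [-0.19 -0.04 -0.03] op 0.0370 g 84
(array([-1. ,  1.1]), np.float64(2.1), array([-49.7, -18.5]))
(array([-1.1,  1.4]), np.float64(4.5), array([-41.9, -18.5]))
True
end t17.90 [ 0.6003 -0.0701  0.0516] rpy [-3.1396 -0.0078 -3.0074] F [-2.   0.2  5.4] M [-0.12  0.12  0.01] op 0.0367 g 84
(array([-1.9,  0.9]), np.float64(4.9), array([-34.8, -18.6]))
end t18.20 [ 0.6003 -0.0701  0.0516] rpy [-3.1395 -0.0076 -3.0074] F [-2.   0.6  4.9] M [-0.11  0.1  -0.04] op 0.0369 g 84
```

Both contacts came where expected (-18.5 against -19, -34.8 against -35 mm), but the stop drops the push afterwards. I'll build the hold force up in small position steps.

```bash
python3 - <<'E'
from h import *
x,y,z=-34.8,-18.6,.0514
for i in range(30):
    f,fz,p=sf(); 
    if f[0]<-15 and f[1]<-13: break
    if f[0]<-28 or f[1]<-28: print("limit"); break
    if f[0]>-15: x+=.3
    if f[1]>-13: y+=.3
    move_l([*S(x/1000,y/1000),z],feed=.01); hold(.1); print(i,round(x,1),round(y,1),*sf())
hold(.3); st("end"); print(sf())
E
```

```text
0 -34.5 -18.3 [-2.7 -0. ] 6.4 [-34.7 -18.6]
1 -34.2 -18.0 [-5.2 -0.7] 7.2 [-34.7 -18.5]
2 -33.9 -17.7 [-5.4 -1.7] 6.8 [-34.7 -18.5]
3 -33.6 -17.4 [-6.4 -2.9] 8.5 [-34.7 -18.5]
4 -33.3 -17.1 [-7.7 -2.7] 8.4 [-34.7 -18.5]
5 -33.0 -16.8 [-10.5  -5.5] 10.6 [-34.7 -18.4]
6 -32.7 -16.5 [-11.6  -6.3] 9.8 [-34.7 -18.4]
7 -32.4 -16.2 [-12.3  -7. ] 11.6 [-34.7 -18.4]
8 -32.1 -15.9 [-14.   -7.2] 12.2 [-34.7 -18.3]
9 -31.8 -15.6 [-15.3  -8.7] 12.2 [-34.7 -18.3]
10 -31.8 -15.3 [-14.5  -9.5] 11.6 [-34.7 -18.2]
11 -31.5 -15.0 [-16.6  -9.8] 12.4 [-34.7 -18.2]
12 -31.5 -14.7 [-16.6 -11.5] 12.2 [-34.7 -18.2]
13 -31.5 -14.4 [-16.5 -11.7] 12.3 [-34.7 -18.1]
14 -31.5 -14.1 [-15.1 -12. ] 12.6 [-34.7 -18.1]
15 -31.5 -13.8 [-16.  -13.1] 11.8 [-34.6 -18.1]
end t24.10 [ 0.6004 -0.0695  0.0516] rpy [-3.1338 -0.014  -3.0079] F [-13.7 -15.7  11.8] M [-2.98  1.78 -0.18] op 0.0363 g 85
(array([-15.7, -13.7]), np.float64(11.8), array([-34.7, -18.1]))
```

Forces are good, but the arm's compliance has tilted the tool by about 0.9°. I'll counter-rotate the command to keep the pack square, holding both forces.

```bash
python3 - <<'E'
from h import *
from scipy.spatial.transform import Rotation as Ro
R0=Ro.from_euler("xyz",[np.pi,0,np.pi+SY]); sc=Ro.from_euler("z",SY)
x,y,z=-31.5,-13.8,.0514; off=np.zeros(3)
for i in range(7):
    e=(Ro.from_euler("xyz",observe()["tcp_rot"])*R0.inv()).as_rotvec()
    print(i,"tilt in scale axes",sc.inv().apply(e).round(4),round(x,1),round(y,1),*sf())
    f=sf()[0]
    if i and np.linalg.norm(e)<.0025 and f[0]<-13 and f[1]<-11: break
    off-=.8*e
    x+=np.clip((f[0]+16)*.12,-.6,.6); y+=np.clip((f[1]+14)*.15,-.6,.6)
    move_l([*S(x/1000,y/1000),z],feed=.01,rotation=(Ro.from_rotvec(off)*R0).as_euler("xyz")); hold(.2)
st("end"); snap("e0"); snap("e1","top")
a=load("e0")[0]; b=cv2.resize(load("e1")[0][150:270,310:470],(533,400),interpolation=cv2.INTER_CUBIC)
cv2.imwrite("pics/e.png",cv2.resize(np.hstack([a[:,80:560],b])[:,:,::-1],(800,316)))
E
```

```text
0 tilt in scale axes [-0.0078  0.014   0.0003] -31.5 -13.8 [-15.7 -13.7] 11.8 [-34.7 -18.1]
1 tilt in scale axes [-0.0003 -0.005   0.0005] -31.5 -13.8 [-13.4 -14.2] 10.5 [-34.5 -18.2]
2 tilt in scale axes [ 0.     -0.0001  0.0001] -31.2 -13.8 [-15.9 -13.8] 12.2 [-34.5 -18.2]
end t25.00 [ 0.6005 -0.0696  0.0515] rpy [ 3.1415e+00  1.0000e-04 -3.0080e+00] F [-13.9 -15.8  12.2] M [-3.57  2.12  0.1 ] op 0.0367 g 85
```

View pics/e.png

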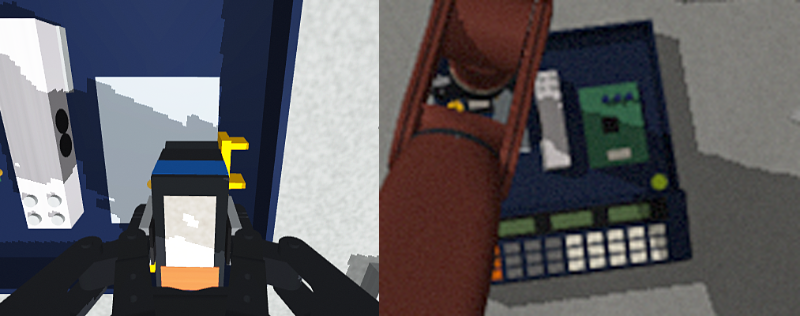

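The left half shows the pack upright with its right side on the yellow side stop (222,165) and its copper end towards the terminal stop. One last check is the pack's own tilt and yaw, from its label and blue edge, and force steadiness. Then I'll hand in.

```bash
python3 - <<'E'
from h import *
for n in ("b0","e0"):
    im,d,K,T=load(n); h=cv2.cvtColor(im,cv2.COLOR_RGB2HSV)
    m=((h[...,1]<40)&(h[...,2]>110)).astype(np.uint8); m[:, :295]=0; m[:,345:]=0; m[:258]=0; m[325:]=0
    m=cv2.erode(m,np.ones((3,3)))
    v,u=np.nonzero(m); D=d[v,u]; u,v,D=u[D>0],v[D>0],D[D>0]
    P=np.c_[(u-K[0,2])/K[0,0]*D,(v-K[1,2])/K[1,1]*D,D]@T[:3,:3].T+T[:3,3]
    Q=(P[:,:2]-CORNER)@RS; k=np.abs(P[:,2]-np.median(P[:,2]))<.004
    A=np.c_[Q[k]-Q[k].mean(0),np.ones(k.sum())]; r=np.linalg.lstsq(A,P[k,2],rcond=None)[0]
    print(n,k.sum(),"slopes x,y",r[:2].round(4),"z",r[2].round(4))
hold(.8); print(sf()); st("end")
E
```

```text
b0 3112 slopes x,y [-0.0038  0.0213] z 0.0831
e0 3103 slopes x,y [-0.0058  0.0191] z 0.083
(array([-15.6, -13.3]), np.float64(12.3), array([-34.6, -18.2]))
end t25.90 [ 0.6005 -0.0696  0.0514] rpy [ 3.1415e+00  1.0000e-04 -3.0080e+00] F [-13.6 -15.3  12.3] M [-3.52  2.13  0.11] op 0.0368 g 85
```

```bash
python3 -c "
from plant import *
print(job_done())"
```

```text
the job is handed in; nothing more can be done
None
```

The charged pack is standing square in the battery bay, contacts towards the terminals, and I am still holding it against the terminal stop (about 16 N) and the side stop (about 13 N); I handed the job in at about 26 s.

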